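Swap battery packs in a push-push charger

ROBOT

A 7-joint arm with a two-finger parallel gripper is mounted at the origin on the work surface. World frame = base frame: x ahead of the robot, y to its left, z up, the work surface at z = 0. Lengths are in m, angles in rad, forces in N, time in s.
With the tool pointing down it reaches from about 0.4 to 0.875 m from the base axis. Payload 19.3 kg.
Tool frame: the origin (TCP) lies on the front face of the gripper's body, between the roots of the fingers; the fingertips stand 73 mm ahead of it and the grasp point (between the pads) lies 54 mm ahead of it; z points along the fingers, y is the direction in which the jaws open and shut (so a half turn about z gives the same grasp; the last joint's range is limited). The gripper opens to 85 mm and grips with 20 to 120 N. Pads are 22 mm wide; open, the fingers measure 114 mm over their backs; the gripper's body (76 mm by 85 mm) begins 54 mm behind the grasp point. The pads swing forward as they close: fully open they stand 13 mm farther back than shut.
Start: joints at [1.195, 0.521, -0.036, 1.599, 0.021, 1.021, -0.113], TCP at [0.188, -0.596, 0.304] pointing down, gripper open.
Joint ranges: [-2.91, 2.91], [-0.3, 2.13], [-1.5, 1.42], [0.17, 2.43], [-1.26, 4.41], [0.16, 1.93], [-2.52, 2.52]. Speed limits (rad/s): [1.89, 1.89, 2.39, 2.39, 3.01, 3.01, 3.01].

INTERFACE

Orientations are given as [roll, pitch, yaw] about the fixed x, y, z axes, in that order (R = Rz(yaw) Ry(pitch) Rx(roll)).
In Python, from workcell import bot gives the robot as it stands.
- The arm moves only by the shell command python3 -m crank 'ROWS' [OPENING] [FORCE]. ROWS is a JSON object of lists of equal length, an entry for each row: "travel": the shift along the world's x, y, z in cm, a list of three; "rot": the turn, a rotation vector about the world's x, y, z in degrees, a list of three. A call has 1 to 8 rows; each row is the pose to reach, as a shift and turn from the pose commanded when the call began; what a row does not reach only later rows make up. A row lasts 1/10 s, in which the tool goes at most 50 mm and 8.59 degrees, less where a joint would pass 70% of its speed; a pose out of reach is approached as far as the arm can. A call with a gripper value outside its range is refused whole. OPENING is the opening, from -1 (shut) to 1 (fully open), so that 0 is half open, set as the call begins (- or left out, the last holds). The fingers move at their own pace and stop on an object; FORCE is the grip in N (left out, the last holds). Time passes only in rows, so rows that repeat a pose let the fingers close. It gives the time, the measured TCP pose, the force and the opening at its end, in the units of the state.
- bot.observe(): the state, without advancing time (a new reading comes with each control period).
- bot.grab_frame(name): name is "scene" or "top" or "wrist"; returns the picture (480x640x3 uint8, red, green, blue); there is no depth.
- bot.camera_model(name): a dict with "fx", "fy", "cx", "cy" (pixels), "R" (3x3) and "t" (3): a world point X has camera coordinates R X + t. Camera axes: x right, y down, z forward; pixel columns grow to the right and rows downward; lengths in m; the calibration is good to about 2 mm. A picture is of the moment at which its call begins: read the wrist's pose just before it. camera_model takes no time and is no camera call; for the wrist camera it gives the pose at the moment of the call.
- bot.job_done(): hands the job in, once; it reports no verdict.
Trained networks look in the newest picture that a camera, given by its name, has taken for a name from the list of things; names that differ only in an ending like _2 or _b are one class to them, and where a whole thing is asked for, a point or a joint stands for the part that bears it (a point fixed in the world has none). Each returns a list of dicts, best first, with "conf" (0 to 1); they miss things now and then, are a little off and sometimes report something else, mostly with a low value. They report only what shows in the picture. A call takes as long as a camera call. They do not tell look-alikes from the thing itself.
- bot.silhouettes(camera, thing): "pixels" (480x640 bool, what is visible of it) and "box" ([centre column, centre row, width, height] in pixels, round what is visible of it).
The state is a dict: "clock": time; "qpos": joint angles; "qd": joint speeds; "joint_efforts": joint torques, N m; "position": TCP position; "tool_rot": TCP orientation; "force": force on the tool from outside, world axes, zero at the start; "moment": the same for the moment, N m; "grip_width": finger opening in m.
Only numpy, scipy, OpenCV 4.12 (cv2) and the standard library are available. Lean on these libraries where they do the work, as an engineer would, in place of code of your own. Each camera call takes 0.05 s, during which the arm holds its last target.

TASK

Swap the battery packs at the charger on the welding bench: press down on the pack that sits latched in the charger so that its push-push latch lets go and the pack pops up, lift it out and stand it upright in the steel tray, then lower the other pack, which stands on the bench, upright into the charger and press it down until the latch holds it down flush. The latch clicks at a depth that can only be felt: push slowly and gently straight down just until you feel it come up against its stop, then let go; never lean on the charger with more than about 25 N, and do not drop the pack in. Let go of everything and leave the other things on the bench where they are.

Things in the scene. Friction and masses are not known exactly. Their poses are not given: they have to be found in the camera images.
- charger: Fixed grey charger on a black foot (134 x 100 x 12 mm); body 80 mm wide (own y), 100 mm high, from 47 mm at -x to 67 mm at +x of the origin, which lies on the bench under the centre of the well. The well: open shaft 74 mm (own x) x 50 mm (own y), upright walls, its mouth chamfered 5 mm at 45 degrees up to the flat rim. In it only the spring lift, a plate that carries the pack.
- well_mouth (a point): Centre of the well's mouth at the rim (100 mm high); axes as the charger's. Feel of the latch, pressed at about 10 mm/s: holding the pack down against the spring takes 3 to 10 N on its top, all the way; 12 to 16 N is felt only at the firm stop (about 25 N/mm), some 1.5 mm beyond the depth of a full press. Over 30 N between pack and charger is damage.
- lift (a joint): Height (m) of the lift over its latched place: 0 latched (pack top 2 mm over the rim), 0.022 up (pack top 24 mm over it), below 0 pressed past. Let go after a full press, it latches if it was up; if it was latched it rises in about 1 s. Full = 5 to 18 mm below 0: the depth varies from start to start, differs between latching and releasing, cannot be seen. Less changes nothing.
- pack_charged: The pack that starts in the charger, latched down. Black plastic block with a grey band, 70 mm (own x) x 46 mm (own y) x 62 mm high, about 0.35 kg. Origin: centre of its underside, z up. It is gripped across its 46 mm width once it has popped up (24 mm of it then stand above the rim).
- pack_spent: The identical pack that starts standing on the bench, to one side of the charger. Same size, mass and axes. Origin: centre of its underside.
- tray: Fixed open steel tray, outside 150 mm (own x) x 130 mm (own y) x 30 mm high, walls 4 mm, floor 4 mm thick. Origin: centre of its underside on the bench. It starts empty, on the other side of the charger from the loose pack.
- spray_can: Bystander: white spray can, 52 mm across, 150 mm high, upright. Origin: centre of its underside.
- pipe_offcut: Bystander: short dark steel pipe, 88 mm across, 50 mm high, upright. Origin: centre of its underside.
- hammer: Bystander: hammer lying on the bench.
Mind the look-alikes: they are no part of the job. What is shaped like the tray but purple is not meant.

How it is judged:
On the way, in this order (a step that is already met when the one before it is completed fails the run):
1. the charger's latch is released: the lift is up with the charged pack standing on it in the well (value of joint lift above 0.018 m and horizontal distance between pack_charged and charger below 0.008 m and z of pack_charged in the frame of charger below 0.066 m), for 0.1 s.
2. the charged pack stands upright in the tray (z of pack_charged in the frame of tray below 0.008 m and horizontal distance between pack_charged and tray below 0.05 m and angle between pack_charged's own z axis and vertical below 0.1 rad and contact force between the fingers and pack_charged below 0.2 N), for 0.2 s.
At the end, for the whole second after the job is handed in: The pack from the charger stands upright (within 0.1 rad) on the tray floor within 50 mm of the tray centre; the other pack sits upright in the well, latched (lift between -2 and +3 mm, top about flush with the rim); both at rest and let go (z of pack_charged in the frame of tray below 0.008 m and horizontal distance between pack_charged and tray below 0.05 m and angle between pack_charged's own z axis and vertical below 0.1 rad and value of joint lift between -0.002 and 0.003 m and horizontal distance between pack_spent and charger below 0.006 m and z of pack_spent in the frame of charger below 0.045 m and angle between pack_spent's own z axis and vertical below 0.08 rad and linear speed of each of pack_spent, pack_charged below 0.02 m/s); the robot touches nothing.
It fails at once if a pack is pressed against the charger with more than 30 N (contact force between any of pack_charged, pack_spent and charger above 30 N).
It fails at once if the robot bears on the charger itself with more than 30 N (contact force between any of the arm, the fingers and charger above 30 N).
It fails at once if a bystander (spray can, pipe offcut, hammer) is moved by more than 30 mm (distance of any of spray_can, pipe_offcut, hammer from where it was at the start of the episode above 0.03 m).
It also fails if it takes over 72 s, if anything falls off the work surface, if the arm or the gripper's body presses on something with over 40 N, if the wrist force passes 120 N, or if a joint passes its speed limit or range.

## Working session

There is one attempt and no reset: what is moved stays moved. The work goes in short steps, Python scripts to look and compute and a shell command to move; the robot and the scene stay as the last step left them, time stands still between calls to the robot, and variables do not carry over. Pictures are saved under pics/ and viewed, and the job is handed in when it is done.

```bash
ls; mkdir -p pics; python3 - <<'E'
from workcell import bot
import cv2
print(bot.observe())
for n in ("scene","top","wrist"):
    im=bot.grab_frame(n); cv2.imwrite(f"pics/{n}0.png",im[:,:,::-1])
    m=bot.camera_model(n); print(n,m)
E
```

```text
pics
{'clock': 0.0, 'qpos': array([ 1.19480061,  0.52202227, -0.03633776,  1.59999274,  0.02116313,
        1.02110533, -0.11277816]), 'qd': array([-0.00083552,  0.00162167, -0.00098478, -0.00093482,  0.00056052,
       -0.00017886, -0.00079744]), 'joint_efforts': array([-5.60806238e-04, -9.27126431e+01,  1.98024474e+00, -3.69932985e+01,
        1.79516687e-02,  8.23674607e-03,  6.75264482e-05]), 'position': array([ 0.18806482, -0.59576849,  0.30332589]), 'tool_rot': array([-3.14044899e+00,  4.52401144e-05,  3.05797035e-01]), 'force': array([ 0.00094085, -0.72254158, -0.25070276]), 'moment': array([-0.08944319, -0.00445061,  0.03889922]), 'grip_width': 0.08505808587771874}
scene {'fx': 587.0811993042736, 'fy': 587.0811993042736, 'cx': 314.6015352843021, 'cy': 237.9571763142452, 'R': array([[-0.28336185,  0.95886218,  0.01701113],
       [ 0.54714682,  0.17620925, -0.81827908],
       [-0.78761438, -0.22256149, -0.57456938]]), 't': array([ 0.2315639 , -0.18278643,  1.91150831])}
top {'fx': 498.99349427105767, 'fy': 498.99349427105767, 'cx': 322.0919926399779, 'cy': 244.7114053117056, 'R': array([[-0.01585099, -0.99985734,  0.00583407],
       [-0.99878905,  0.01556173, -0.04667192],
       [ 0.04657448, -0.0065668 , -0.99889324]]), 't': array([-0.09228319,  0.50986264,  1.38798418])}
wrist {'fx': 374.72416447435165, 'fy': 374.72416447435165, 'cx': 319.35251250847097, 'cy': 239.79593119960802, 'R': array([[ 2.99668118e-01, -9.54043299e-01, -6.34087905e-04],
       [-9.01461065e-01, -2.83369344e-01,  3.27215163e-01],
       [-3.12357114e-01, -9.74843465e-02, -9.44949647e-01]]), 't': array([-0.62387044, -0.04101036,  0.38020007])}
```

View pics/scene0.png

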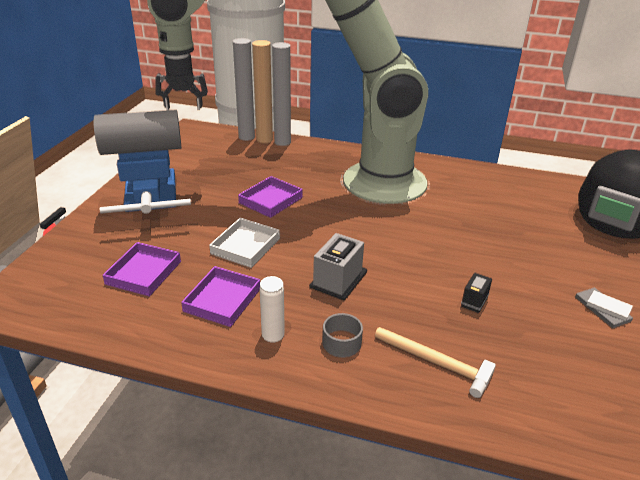

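View pics/top0.png

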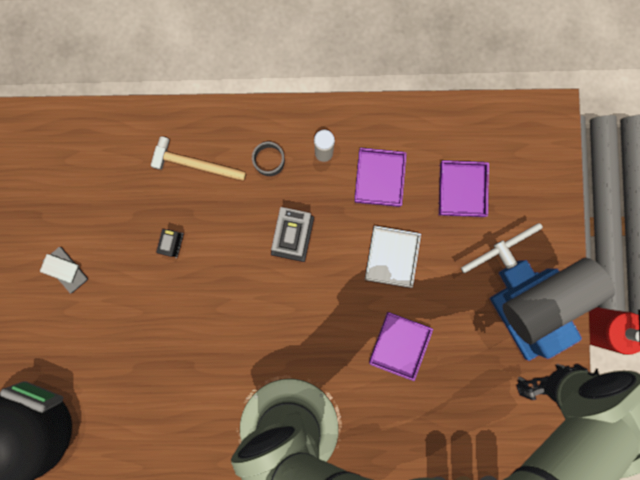

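View pics/wrist0.png

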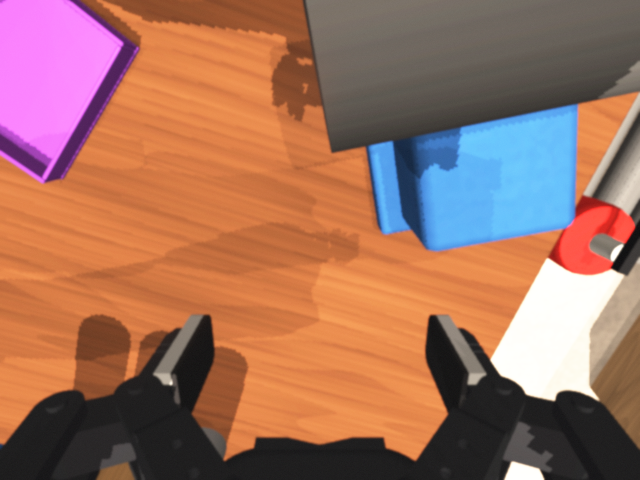

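```bash
cat > h.py <<'E'
from workcell import bot
import numpy as np, cv2
from scipy.optimize import minimize
def box(x0,x1,y0,y1,z0,z1):
    return np.array([[x,y,z] for x in(x0,x1) for y in (y0,y1) for z in (z0,z1)])
PACK=[box(-.035,.035,-.023,.023,0,.062)]
TRAY=[box(-.075,.075,-.065,.065,0,.03)]
CH=[box(-.057,.077,-.05,.05,0,.012),box(-.047,.067,-.04,.04,0,.1)]
def world(P,p,z=0):
    c,s=np.cos(p[2]),np.sin(p[2])
    return np.c_[c*P[:,0]-s*P[:,1]+p[0],s*P[:,0]+c*P[:,1]+p[1],P[:,2]+z]
def proj(m,X):
    c=X@np.array(m["R"]).T+np.array(m["t"]); return np.c_[m["fx"]*c[:,0]/c[:,2]+m["cx"],m["fy"]*c[:,1]/c[:,2]+m["cy"]]
def ray(m,u,v,z):
    d=np.array(m["R"]).T@np.array([(u-m["cx"])/m["fx"],(v-m["cy"])/m["fy"],1]); o=-np.array(m["R"]).T@np.array(m["t"])
    return o+d*(z-o[2])/d[2]
S=4
def render(m,parts,p,z,roi):
    x0,y0,w,h=roi; im=np.zeros((h*S,w*S),np.uint8)
    for P in parts:
        q=((proj(m,world(P,p,z))-[x0,y0]+.5)*S*16).astype(np.int32)
        cv2.fillConvexPoly(im,cv2.convexHull(q),1,shift=4)
    return cv2.resize(im.astype(np.float32),(w,h),interpolation=cv2.INTER_AREA)
def fit(views,parts,p0,z=0):
    # views: list of (model, mask)
    V=[]
    for m,k in views:
        x,y,w,h=cv2.boundingRect(k.astype(np.uint8)); pad=25
        x0,y0=max(0,x-pad),max(0,y-pad);x1,y1=min(640,x+w+pad),min(480,y+h+pad)
        V.append((m,k[y0:y1,x0:x1].astype(np.float32),(x0,y0,x1-x0,y1-y0)))
    def cost(p):
        return sum(np.abs(render(m,parts,p,z,r)-k).sum()/k.sum() for m,k,r in V)
    best=None
    for a in np.arange(0,np.pi,np.pi/6) if len(p0)==2 else [p0[2]]:
        s=np.array([p0[0],p0[1],a]); 
        r=minimize(cost,s,method="Nelder-Mead",options=dict(initial_simplex=s+np.array([[0,0,0],[.02,0,0],[0,.02,0],[0,0,.3]]),xatol=1e-4,fatol=1e-5))
        if best is None or r.fun<best.fun: best=r
    return best.x,best.fun
E
python3 - <<'E'
from h import *
import pickle
D={}
for n in ("scene","top"):
    bot.grab_frame(n); m=bot.camera_model(n)
    for t in ("charger","pack_spent","tray","spray_can","pipe_offcut","hammer"):
        r=bot.silhouettes(n,t)
        print(n,t,[(round(q["conf"],2),np.round(q["box"]).tolist()) for q in r])
        D[n,t]=r
    D[n]=m
pickle.dump(D,open("D.pkl","wb"))
print(bot.observe()["clock"])
E
```

```text
scene charger [(0.89, [339.0, 265.0, 54.0, 70.0])]
scene pack_spent [(0.58, [478.0, 292.0, 31.0, 42.0])]
scene tray [(0.73, [244.0, 242.0, 68.0, 51.0]), (0.66, [270.0, 196.0, 67.0, 40.0]), (0.65, [220.0, 296.0, 76.0, 62.0]), (0.65, [142.0, 269.0, 75.0, 54.0])]
scene spray_can [(0.67, [272.0, 310.0, 26.0, 69.0])]
scene pipe_offcut [(0.67, [342.0, 335.0, 38.0, 46.0])]
scene hammer [(0.85, [435.0, 362.0, 119.0, 68.0])]
top charger [(0.56, [292.0, 235.0, 44.0, 57.0])]
top pack_spent [(0.72, [270.0, 159.0, 31.0, 36.0]), (0.56, [171.0, 244.0, 26.0, 31.0])]
top tray [(0.74, [393.0, 255.0, 56.0, 59.0]), (0.61, [403.0, 346.0, 65.0, 68.0]), (0.59, [462.0, 190.0, 48.0, 55.0]), (0.57, [380.0, 176.0, 49.0, 67.0]), (0.17, [292.0, 235.0, 22.0, 31.0])]
top spray_can [(0.81, [324.0, 146.0, 22.0, 32.0]), (0.47, [295.0, 234.0, 46.0, 51.0]), (0.25, [271.0, 160.0, 33.0, 34.0])]
top pipe_offcut [(0.96, [269.0, 161.0, 34.0, 34.0])]
top hammer [(0.88, [198.0, 158.0, 100.0, 44.0])]
0.85
```

```bash
python3 - <<'E'
from h import *
import pickle
D=pickle.load(open("D.pkl","rb"))
idx={("top","pack_spent"):1}
guess={"charger":(292,235,.1),"pack_spent":(170,242,.06),"tray":(393,256,.03)}
for t,P in (("charger",CH),("pack_spent",PACK),("tray",TRAY)):
    ms={}
    for n in("scene","top"):
        ms[n]=(D[n],D[n,t][idx.get((n,t),0)]["pixels"])
    g=ray(D["top"],*guess[t])[:2]
    for w in(["scene","top"],["scene"],["top"]):
        print(t,w,[np.round(v,4) for v in fit([ms[n] for n in w],P,tuple(g))])
for t,u,v,z in(("can",324,135,.15),("pipe",268,157,.05),("hammerhead",160,153,.03),("hammerend",243,176,.02)):
    print(t,ray(D["top"],u,v,z))
im=cv2.cvtColor(cv2.imread("pics/top0.png"),cv2.COLOR_BGR2RGB)
a=cv2.imread("pics/top0.png")[190:300,140:430]; cv2.imwrite("pics/topc.png",cv2.resize(a,(790,300),interpolation=cv2.INTER_CUBIC))
a=cv2.imread("pics/scene0.png")[210:330,280:500]; cv2.imwrite("pics/scenec.png",cv2.resize(a,(792,432),interpolation=cv2.INTER_CUBIC))
E
```

```text
charger ['scene', 'top'] [array([ 0.5462, -0.021 ,  2.9173]), np.float64(0.7419)]
charger ['scene'] [array([ 0.5422, -0.0256,  2.927 ]), np.float64(0.2088)]
charger ['top'] [array([ 0.5467, -0.0198,  2.9249]), np.float64(0.4391)]
pack_spent ['scene', 'top'] [array([ 0.5209,  0.3168, -0.2285]), np.float64(0.276)]
pack_spent ['scene'] [array([ 0.5148,  0.3163, -0.2111]), np.float64(0.0973)]
pack_spent ['top'] [array([0.5221, 0.3196, 2.8425]), np.float64(0.0868)]
tray ['scene', 'top'] [array([ 0.4718, -0.2981,  2.9594]), np.float64(0.1605)]
tray ['scene'] [array([ 0.4652, -0.3029,  2.9557]), np.float64(0.0497)]
tray ['top'] [array([ 0.4728, -0.2966,  2.9541]), np.float64(0.0316)]
can [ 0.78251419 -0.10870363  0.15      ]
pipe [0.75042461 0.04492312 0.05      ]
hammerhead [0.7705779  0.34777885 0.03      ]
hammerend [0.70441259 0.11859462 0.02      ]
```

```bash
echo
```

```text
(no output)
```

View pics/topc.png

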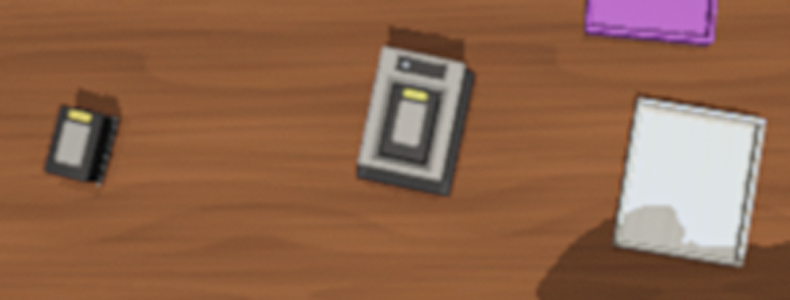

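View pics/scenec.png

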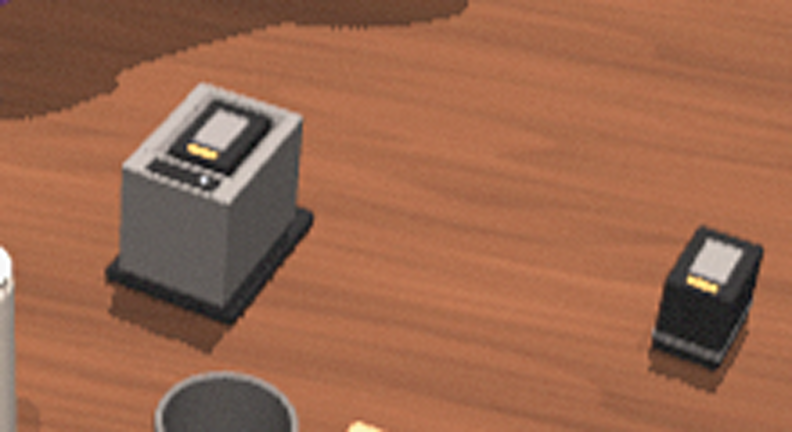

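```bash
python3 - <<'E'
from h import *
import pickle
D=pickle.load(open("D.pkl","rb"))
# cylinder end corners: scene (97,115),(180,112) ; top view
for z in (.15,.2,.25): 
  print(z,[ray(D["scene"],*p,z)[:2].round(3) for p in((97,118),(180,114))],[ray(D["top"],*p,z)[:2].round(3) for p in((503,302),(598,262),(612,297),(522,340))])
idx=0
for n in("scene","top"):
    k=D[n,"charger"][0]["pixels"].astype(np.uint8)
    print(k.sum())
    c,_=cv2.findContours(k,0,1); h=cv2.convexHull(np.vstack(c)); z=np.zeros_like(k); cv2.fillConvexPoly(z,h,1)
    D[n,"ch"]=z
g=ray(D["top"],292,235,.1)
for w in(["scene","top"],["scene"],["top"]):
  print(w,fit([(D[n],D[n,"ch"]) for n in w],CH,(g[0]-.01,g[1],-.2)))
E
```

```text
0.15 [array([ 0.145, -0.944]), array([ 0.029, -0.704])] [array([ 0.35 , -0.553]), array([ 0.447, -0.798]), array([ 0.358, -0.829]), array([ 0.254, -0.598])]
0.2 [array([ 0.241, -0.87 ]), array([ 0.132, -0.645])] [array([ 0.354, -0.535]), array([ 0.447, -0.77 ]), array([ 0.362, -0.8  ]), array([ 0.262, -0.578])]
0.25 [array([ 0.337, -0.796]), array([ 0.236, -0.586])] [array([ 0.358, -0.517]), array([ 0.447, -0.742]), array([ 0.365, -0.771]), array([ 0.269, -0.558])]
2291
1329
['scene', 'top'] (array([ 0.52495636, -0.01763624, -0.24130259]), np.float64(0.19401413202285767))
['scene'] (array([ 0.52177347, -0.02077952, -0.2399862 ]), np.float64(0.05428750440478325))
['top'] (array([ 0.52671874, -0.01549346, -0.21694613]), np.float64(0.0854896530508995))
```

```bash
python3 -m crank '{"travel":[[0,0,5],[0,1,10],[2,5,12],[4,9,12],[6.5,13,12],[9,17,12],[11,21,12],[13,25,12]],"rot":[[0,0,0],[0,0,-4],[0,0,-8],[0,0,-12],[0,0,-16],[0,0,-20],[0,0,-24],[0,0,-28]]}'
```

```text
clock: 1.65
position: [0.3187, -0.3442, 0.4241]
tool_rot: [3.141, -0.0, -0.186]
force: [0.9, -0.4, 0.4]
grip_width: 0.0854
```

```bash
python3 -m crank '{"travel":[[2.5,4,0],[5,8,0],[7.5,12,0],[10,16,0],[13,20,0],[15,24,0],[17,28,-2],[20,32,-4]],"rot":[[0,0,-2],[0,0,-2],[0,0,-2],[0,0,-2],[0,0,-2],[0,0,-2],[0,0,-2],[0,0,-2]]}'
```

```text
clock: 2.45
position: [0.5163, -0.027, 0.3854]
tool_rot: [-3.141, -0.001, -0.218]
force: [1.1, -0.6, 0.3]
grip_width: 0.0854
```

```bash
python3 -m crank '{"travel":[[0,0,0],[0,0,0]],"rot":[[0,0,0],[0,0,0]]}' -1 30; cat > look.py <<'E'
import sys
from h import *
tag=sys.argv[1]
o=bot.observe();m=bot.camera_model("wrist");im=bot.grab_frame("wrist");cv2.imwrite(f"pics/{tag}.png",im[:,:,::-1])
import pickle; pickle.dump((o,m,im),open(f"{tag}.pkl","wb"))
print(o["position"],o["tool_rot"],o["force"],o["grip_width"],o["clock"])
E
python3 look.py w1
```

```text
clock: 2.65
position: [0.5161, -0.0282, 0.3848]
tool_rot: [3.142, 0.001, -0.216]
force: [-0.2, -0.2, 0.6]
grip_width: 0.0589
[ 0.51607464 -0.02819368  0.3847502 ] [ 3.14157213e+00  1.27820480e-03 -2.16071143e-01] [-0.18973702 -0.19566794  0.57775491] 0.05890886256930615 2.65
```

View pics/w1.png

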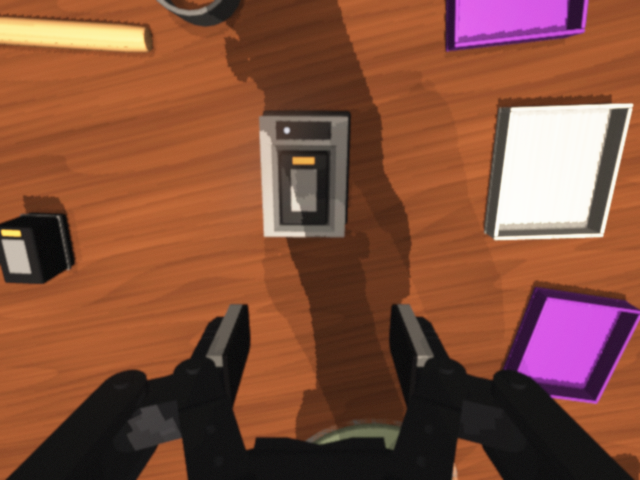

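```bash
cat > ov.py <<'E'
import sys,pickle
from h import *
def overlay(tag,out,crop,items,sc):
    o,m,im=pickle.load(open(tag+".pkl","rb")); x0,y0,w,h=crop
    a=cv2.resize(im[y0:y0+h,x0:x0+w,::-1],(w*sc,h*sc),interpolation=cv2.INTER_CUBIC)
    for pts,p,c in items:
        q=proj(m,world(np.array(pts,float),p)); q=((q-[x0,y0]+.5)*sc*16).astype(np.int32)
        cv2.polylines(a,[q],True,c,1,cv2.LINE_AA,4)
    cv2.imwrite(out,a)
def rect(x0,x1,y0,y1,z): return [[x0,y0,z],[x1,y0,z],[x1,y1,z],[x0,y1,z]]
E
python3 - <<'E'
from ov import *
o,m,im=pickle.load(open("w1.pkl","rb"))
c=[ray(m,u,v,.1)[:2] for u,v in((260,116),(350,113),(346,237),(265,237))]; print(np.round(c,4))
p=(.525,-.0176,-.23)
overlay("w1","pics/w1o.png",(230,90,160,170),[(rect(-.047,.067,-.04,.04,.1),p,(0,255,0)),(rect(-.035,.035,-.023,.023,.102),p,(0,0,255)),(rect(-.042,.042,-.03,.03,.1),p,(255,0,0))],3)
E
```

```text
[[ 0.6049  0.0075]
 [ 0.59   -0.0717]
 [ 0.476  -0.0457]
 [ 0.4934  0.0331]]
```

View pics/w1o.png

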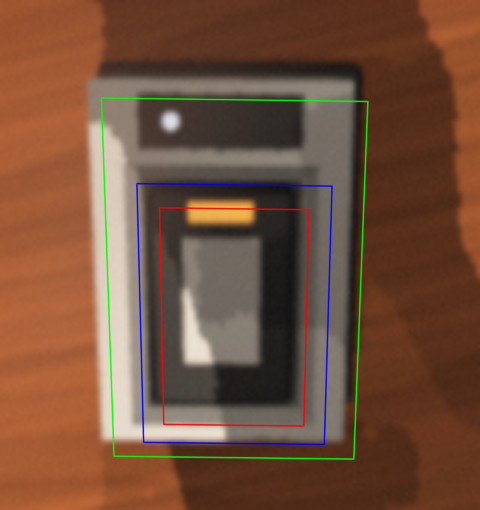

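```bash
python3 - <<'E'
from ov import *
D=pickle.load(open("D.pkl","rb"))
c=np.array([ray(D["top"],u,v,.1)[:2] for u,v in((281.7,206.9),(311.4,212.7),(301.5,256.7),(271.4,251.6))]); print(c.round(4),c.mean(0))
E
python3 -m crank '{"travel":[[0.7,0.5,-4],[1.4,1,-8],[1.4,1,-12],[1.4,1,-12],[1.4,1,-12],[1.4,1,-12]],"rot":[[0,0,0],[0,0,0],[0,0,0],[0,0,0],[0,0,0],[0,0,0]]}' ; python3 look.py w2
```

```text
[[ 0.6058  0.0052]
 [ 0.5892 -0.0729]
 [ 0.4736 -0.0451]
 [ 0.4882  0.0337]] [ 0.53918811 -0.01975725]
clock: 3.3
position: [0.5307, -0.0194, 0.2677]
tool_rot: [-3.141, -0.003, -0.219]
force: [-0.1, 0.9, -0.0]
grip_width: 0.0002
[ 0.53073399 -0.01942492  0.26770171] [-3.14122813e+00 -3.03133081e-03 -2.18882518e-01] [-0.05730199  0.9381108  -0.04998739] 0.00017253780590175235 3.3
```

View pics/w2.png

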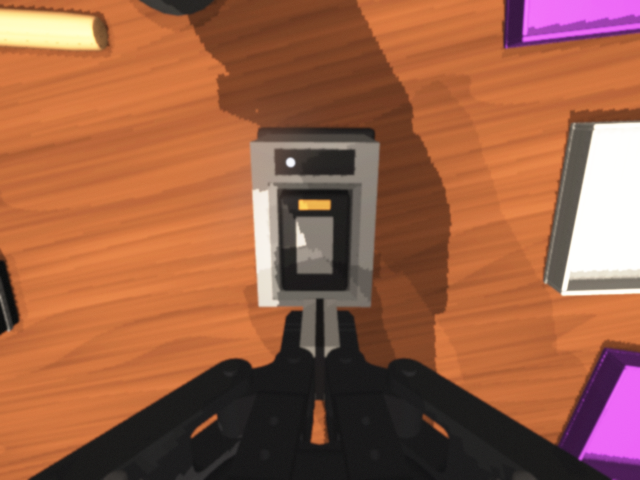

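```bash
python3 - <<'E'
from ov import *
from scipy.optimize import least_squares
o,m,im=pickle.load(open("w2.pkl","rb"))
px=np.array([(251,141),(380,142),(371,306),(258,306)],float)
P=np.array([[.067,.04,.1],[.067,-.04,.1],[-.047,-.04,.1],[-.047,.04,.1]])
r=least_squares(lambda p:(proj(m,world(P,p))-px).ravel(),[.53,-.017,-.22]); p=r.x; print(p,r.fun.round(1))
overlay("w2","pics/w2o.png",(230,120,170,200),[(rect(-.047,.067,-.04,.04,.1),p,(0,255,0)),(rect(-.035,.035,-.023,.023,.102),p,(0,0,255)),(rect(-.042,.042,-.03,.03,.1),p,(255,0,0))],3)
E
```

```text
[ 0.53149493 -0.01568772 -0.22835518] [-0.9 -0.3  0.7 -0.3 -0.1  0.9  0.4  0. ]
```

View pics/w2o.png

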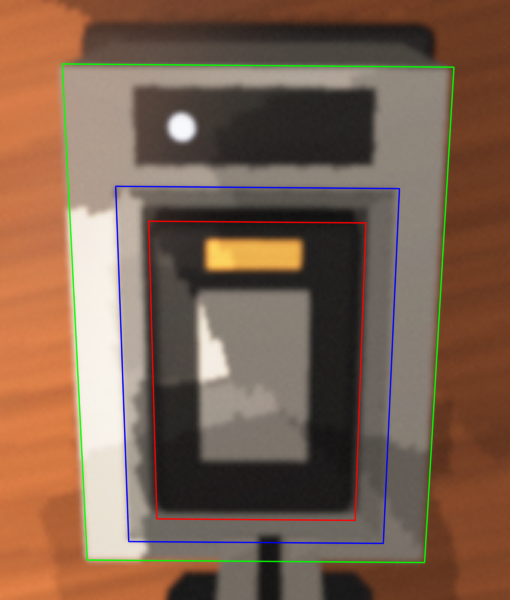

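```bash
python3 -m crank '{"travel":[[0,0,-3],[0,0,-5],[0,0,-7],[0,0,-7],[0,0,-7]],"rot":[[0,0,0],[0,0,0],[0,0,0],[0,0,0],[0,0,0]]}' ; python3 look.py w3
```

```text
clock: 3.85
position: [0.5305, -0.0189, 0.1967]
tool_rot: [-3.141, -0.001, -0.218]
force: [0.7, 1.1, 0.3]
grip_width: 0.0002
[ 0.53053991 -0.01891459  0.1967447 ] [-3.14136492e+00 -1.37425438e-03 -2.18021526e-01] [0.72023618 1.14390948 0.32814615] 0.0002346069161995914 3.85
```

View pics/w3.png

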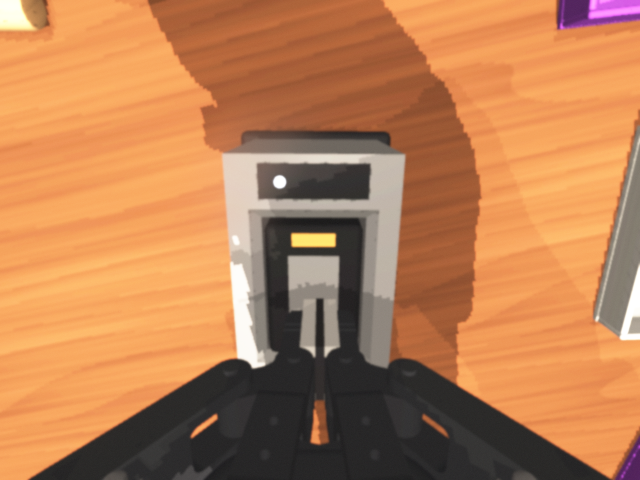

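```bash
python3 -m crank '{"travel":[[0,0.3,-0.5],[0,0.3,-1],[0,0.3,-1.5],[0,0.3,-1.8],[0,0.3,-1.8]],"rot":[[0,0,0],[0,0,0],[0,0,0],[0,0,0],[0,0,0]]}';  python3 -m crank '{"travel":[[0,0,-0.1],[0,0,-0.2],[0,0,-0.3],[0,0,-0.4],[0,0,-0.5]],"rot":[[0,0,0],[0,0,0],[0,0,0],[0,0,0],[0,0,0]]}'
```

```text
clock: 4.4
position: [0.5298, -0.0159, 0.1768]
tool_rot: [3.141, 0.001, -0.218]
force: [-0.0, -0.4, -0.3]
grip_width: -0.0002
clock: 4.9
position: [0.53, -0.0159, 0.1725]
tool_rot: [3.142, -0.0, -0.218]
force: [-3.2, 0.6, 4.8]
grip_width: -0.0004
```

Contact (4.8 N of spring). Continue in small steps.

```bash
python3 -m crank '{"travel":[[0,0,-0.1],[0,0,-0.2],[0,0,-0.3],[0,0,-0.4]],"rot":[[0,0,0],[0,0,0],[0,0,0],[0,0,0]]}'
```

```text
clock: 5.3
position: [0.53, -0.0159, 0.1685]
tool_rot: [3.142, -0.0, -0.218]
force: [-1.6, 0.9, 5.4]
grip_width: 0.0004
```

```bash
for i in 1; do python3 -m crank '{"travel":[[0,0,-0.05]],"rot":[[0,0,0]]}'; done; python3 -m crank '{"travel":[[0,0,-0.05]],"rot":[[0,0,0]]}'
```

```text
clock: 5.4
position: [0.53, -0.0159, 0.168]
tool_rot: [3.142, -0.0, -0.218]
force: [-1.8, 0.3, 5.8]
grip_width: 0.0001
clock: 5.5
position: [0.53, -0.0159, 0.1675]
tool_rot: [3.142, -0.0, -0.218]
force: [-2.0, 0.6, 6.5]
grip_width: -0.0002
```

```bash
python3 -m crank '{"travel":[[0,0,-0.05]],"rot":[[0,0,0]]}'|grep -E "force|pos"; python3 -m crank '{"travel":[[0,0,-0.05]],"rot":[[0,0,0]]}'|grep -E "force|pos"
```

```text
position: [0.53, -0.0158, 0.167]
force: [-1.8, -0.3, 6.4]
position: [0.53, -0.0159, 0.1665]
force: [-2.9, -0.7, 5.1]
```

```bash
python3 -m crank '{"travel":[[0,0,-0.05]],"rot":[[0,0,0]]}'|grep -E "force|pos"; python3 -m crank '{"travel":[[0,0,-0.05]],"rot":[[0,0,0]]}'|grep -E "force|pos"
```

```text
position: [0.53, -0.0158, 0.1661]
force: [-2.0, -0.0, 7.4]
position: [0.53, -0.0159, 0.1655]
force: [-3.2, 0.5, 6.0]
```

```bash
cat > ok.sh <<'E'
#!/bin/bash
# pass report through; fail if z-force > $1
awk -v L=$1 '/position|clock/{printf "%s ",$0} /force/{print; v=$NF; sub("]","",v); if(v+0>L) bad=1} END{exit bad}'
E
chmod +x ok.sh
python3 -m crank '{"travel":[[0,0,-0.05]],"rot":[[0,0,0]]}'|./ok.sh 10.5 && python3 -m crank '{"travel":[[0,0,-0.05]],"rot":[[0,0,0]]}'|./ok.sh 10.5 && python3 -m crank '{"travel":[[0,0,-0.05]],"rot":[[0,0,0]]}'|./ok.sh 10.5 && python3 -m crank '{"travel":[[0,0,-0.05]],"rot":[[0,0,0]]}'|./ok.sh 10.5 && python3 -m crank '{"travel":[[0,0,-0.05]],"rot":[[0,0,0]]}'|./ok.sh 10.5 && python3 -m crank '{"travel":[[0,0,-0.05]],"rot":[[0,0,0]]}'|./ok.sh 10.5 && echo fine
```

```text
clock: 6.0 position: [0.53, -0.0159, 0.165] force: [-2.2, -0.1, 5.3]
clock: 6.1 position: [0.53, -0.0159, 0.1645] force: [-2.6, -0.1, 6.1]
clock: 6.2 position: [0.53, -0.0159, 0.164] force: [-1.7, -0.1, 5.8]
clock: 6.3 position: [0.53, -0.0159, 0.1635] force: [-2.9, -0.0, 6.6]
clock: 6.4 position: [0.53, -0.0158, 0.163] force: [-1.4, 0.1, 7.0]
clock: 6.5 position: [0.53, -0.0158, 0.1626] force: [-2.2, -0.2, 6.5]
fine
```

```bash

python3 -m crank '{"travel":[[0,0,-0.05]],"rot":[[0,0,0]]}'|./ok.sh 10.5 && python3 -m crank '{"travel":[[0,0,-0.05]],"rot":[[0,0,0]]}'|./ok.sh 10.5 && python3 -m crank '{"travel":[[0,0,-0.05]],"rot":[[0,0,0]]}'|./ok.sh 10.5 && python3 -m crank '{"travel":[[0,0,-0.05]],"rot":[[0,0,0]]}'|./ok.sh 10.5 && python3 -m crank '{"travel":[[0,0,-0.05]],"rot":[[0,0,0]]}'|./ok.sh 10.5 && python3 -m crank '{"travel":[[0,0,-0.05]],"rot":[[0,0,0]]}'|./ok.sh 10.5 && python3 -m crank '{"travel":[[0,0,-0.05]],"rot":[[0,0,0]]}'|./ok.sh 10.5 && python3 -m crank '{"travel":[[0,0,-0.05]],"rot":[[0,0,0]]}'|./ok.sh 10.5 &&  python3 -m crank '{"travel":[[0,0,-0.05]],"rot":[[0,0,0]]}'|./ok.sh 10.5 && python3 -m crank '{"travel":[[0,0,-0.05]],"rot":[[0,0,0]]}'|./ok.sh 10.5 && echo fine
```

```text
clock: 6.6 position: [0.53, -0.0158, 0.1621] force: [-2.5, 1.1, 6.4]
clock: 6.7 position: [0.53, -0.0158, 0.1616] force: [-1.9, 0.6, 6.4]
clock: 6.8 position: [0.53, -0.0159, 0.1611] force: [-2.4, -0.5, 7.4]
clock: 6.9 position: [0.53, -0.0159, 0.1606] force: [-2.2, 1.1, 6.6]
clock: 7.0 position: [0.53, -0.0158, 0.1601] force: [-2.1, -0.0, 6.5]
clock: 7.1 position: [0.53, -0.0159, 0.1596] force: [-3.1, -0.5, 7.6]
clock: 7.2 position: [0.53, -0.0158, 0.1591] force: [-4.2, 0.5, 9.7]
clock: 7.3 position: [0.53, -0.0158, 0.1587] force: [-5.2, 0.1, 12.9]
```

```bash
python3 -m crank '{"travel":[[0,0,0.3],[0,0,1.5],[0,0,4],[0,0,8],[0,0,11],[0,0,11],[0,0,11],[0,0,11]],"rot":[[0,0,0],[0,0,0],[0,0,0],[0,0,0],[0,0,0],[0,0,0],[0,0,0],[0,0,0]]}'
 python3 -m crank '{"travel":[[0,0,0],[0,0,0],[0,0,0]],"rot":[[0,0,0],[0,0,0],[0,0,0]]}' 1; python3 look.py w4
```

```text
clock: 8.1
position: [0.5296, -0.0159, 0.2679]
tool_rot: [3.141, 0.001, -0.218]
force: [-0.5, 0.3, -0.5]
grip_width: -0.0002
clock: 8.4
position: [0.5299, -0.0158, 0.2679]
tool_rot: [3.141, 0.001, -0.218]
force: [-0.0, -0.7, -0.5]
grip_width: 0.0432
[ 0.52987631 -0.0158136   0.26788467] [ 3.14149576e+00  8.00235008e-04 -2.17673520e-01] [-0.03298511 -0.71725395 -0.51443569] 0.043165733638231944 8.4
```

View pics/w4.png

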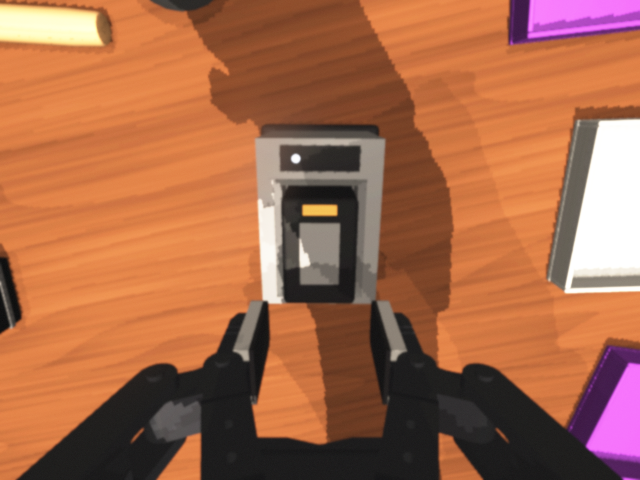

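```bash
python3 - <<'E'
from ov import *
from scipy.optimize import least_squares
o,m,im=pickle.load(open("w4.pkl","rb"))
def F(px,P): 
    r=least_squares(lambda p:(proj(m,world(P,p))-px).ravel(),[.53,-.017,-.22]); print(r.x.round(4),r.fun.round(1)); return r.x
pc=F(np.array([(256,138.5),(385,139),(377,303.5),(262,303)]),np.array([[.067,.04,.1],[.067,-.04,.1],[-.047,-.04,.1],[-.047,.04,.1]]))
pp=F(np.array([(281.5,187),(358,187),(355.5,301),(284,301)]),np.array([[.035,.023,.124],[.035,-.023,.124],[-.035,-.023,.124],[-.035,.023,.124]]))
overlay("w4","pics/w4o.png",(230,120,170,200),[(rect(-.047,.067,-.04,.04,.1),pc,(0,255,0)),(rect(-.035,.035,-.023,.023,.124),pp,(0,0,255))],3)
E
```

```text
[ 0.531  -0.0156 -0.2241] [-1.  -0.6  0.9 -0.5 -1.2  0.7  1.3  0.7]
[ 0.5362 -0.0167 -0.2189] [-1.8  2.3  1.8  2.3  0.5 -2.7 -0.5 -2.7]
```

View pics/w4o.png

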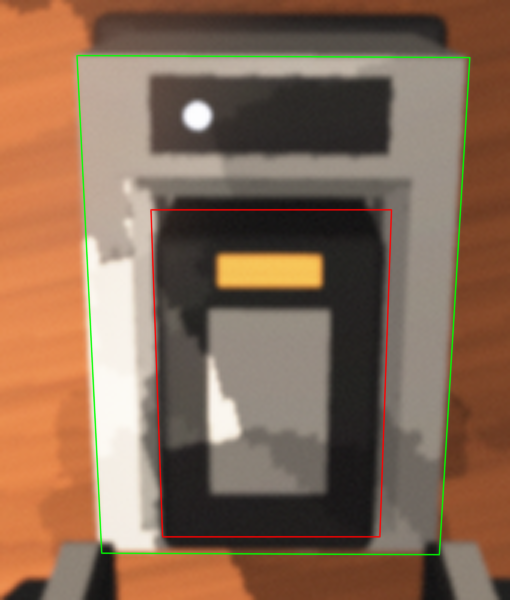

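```bash
python3 -m crank '{"travel":[[0,0,0],[0,0,0],[0,0,0],[0.1,0,-3],[0.1,0,-6],[0.1,0,-8.5],[0.1,0,-9.4],[0.1,0,-9.4]],"rot":[[0,0,0],[0,0,0],[0,0,0],[0,0,-0.4],[0,0,-0.4],[0,0,-0.4],[0,0,-0.4],[0,0,-0.4]]}' 1
python3 -m crank '{"travel":[[0,0,0],[0,0,0],[0,0,0],[0,0,0],[0,0,0]],"rot":[[0,0,0],[0,0,0],[0,0,0],[0,0,0],[0,0,0]]}' -0.2 60; python3 look.py w5
```

```text
clock: 9.25
position: [0.5307, -0.0158, 0.1737]
tool_rot: [3.141, 0.002, -0.225]
force: [0.5, -0.1, 1.1]
grip_width: 0.0854
clock: 9.75
position: [0.5314, -0.0159, 0.1748]
tool_rot: [-3.141, -0.001, -0.225]
force: [1.5, -0.2, 2.8]
grip_width: 0.0445
[ 0.53137547 -0.01594747  0.17484399] [-3.14135463e+00 -1.22136876e-03 -2.24948536e-01] [ 1.52442595 -0.20377137  2.80726281] 0.04452467311132948 9.75
```

View pics/w5.png

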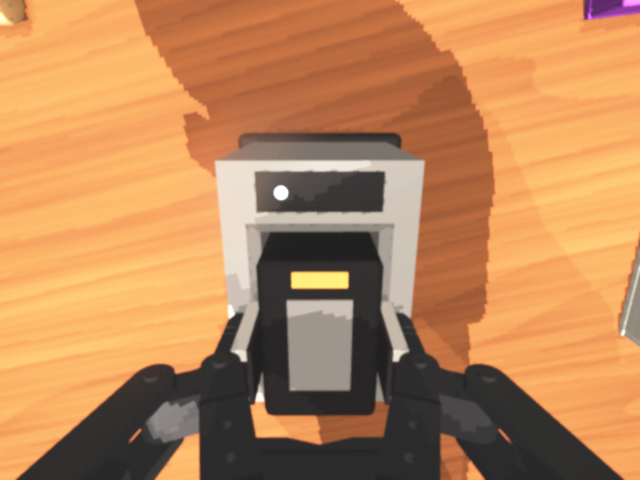

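```bash
python3 -m crank '{"travel":[[0,0,0.5],[0,0,1.5],[0,0,3],[0,0,5.5],[0,0,8.5],[0,0,8.5]],"rot":[[0,0,0],[0,0,0],[0,0,0],[0,0,0],[0,0,0],[0,0,0]]}' -0.2 90; python3 look.py w6
```

```text
clock: 10.4
position: [0.532, -0.0157, 0.2631]
tool_rot: [-3.14, -0.005, -0.225]
force: [0.4, 0.2, -3.5]
grip_width: 0.0438
[ 0.53203591 -0.01572484  0.26312121] [-3.14047955 -0.00469842 -0.22496332] [ 0.3514179   0.17775908 -3.52519949] 0.04378714328771261 10.4
```

View pics/w6.png

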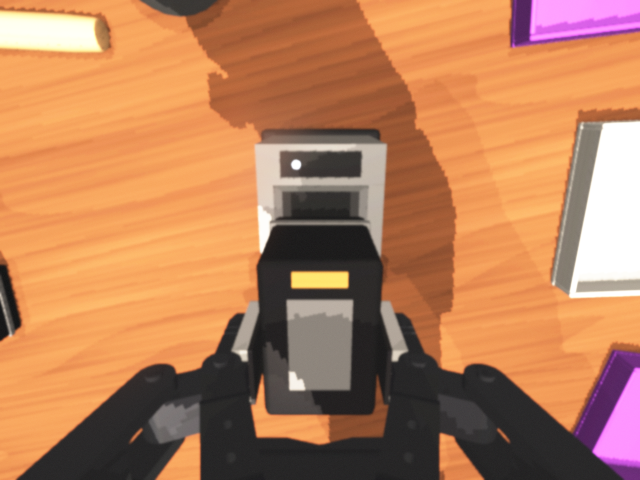

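```bash
python3 -m crank '{"travel":[[-0.6,-3,0],[-1.5,-7.5,0],[-2.5,-12,0],[-3.5,-16.5,0],[-4.5,-21,0],[-5.3,-25,0],[-5.9,-28.1,0],[-5.9,-28.1,0]],"rot":[[0,0,0],[0,0,0],[0,0,2],[0,0,2],[0,0,2],[0,0,2],[0,0,2],[0,0,2]]}'
python3 -m crank '{"travel":[[0,0,-2],[0,0,-5],[0,0,-6],[0,0,-6],[0,0,-6]],"rot":[[0,0,0],[0,0,0],[0,0,0],[0,0,0],[0,0,0]]}'; python3 look.py w7
```

```text
clock: 11.25
position: [0.4698, -0.3011, 0.2583]
tool_rot: [3.14, 0.002, -0.196]
force: [-0.4, 0.7, -3.3]
grip_width: 0.0438
clock: 11.75
position: [0.4723, -0.2967, 0.1999]
tool_rot: [-3.142, -0.0, -0.189]
force: [0.8, -0.1, -2.6]
grip_width: 0.0441
[ 0.47234599 -0.29665909  0.19993631] [-3.14151215e+00 -2.25036991e-04 -1.89482482e-01] [ 0.75368941 -0.10051038 -2.63246139] 0.04408792444237775 11.75
```

View pics/w7.png

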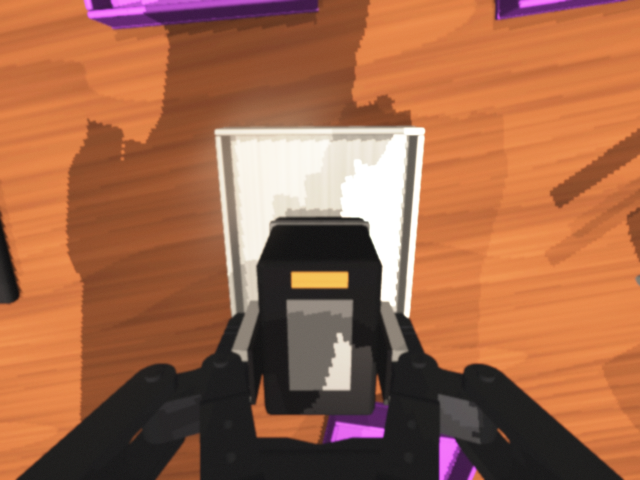

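```bash
python3 -m crank '{"travel":[[0,0,-2.5],[0,0,-5],[0,0,-7],[0,0,-7.8],[0,0,-7.8]],"rot":[[0,0,0],[0,0,0],[0,0,0],[0,0,0],[0,0,0]]}'
python3 -m crank '{"travel":[[0,0,-0.1],[0,0,-0.2],[0,0,-0.3]],"rot":[[0,0,0],[0,0,0],[0,0,0]]}'
```

```text
clock: 12.3
position: [0.4721, -0.2968, 0.1214]
tool_rot: [-3.141, 0.0, -0.19]
force: [0.2, -0.2, -2.5]
grip_width: 0.0439
clock: 12.6
position: [0.4723, -0.2971, 0.1191]
tool_rot: [3.141, -0.001, -0.19]
force: [-1.2, -0.5, -3.3]
grip_width: 0.0441
```

```bash
python3 -m crank '{"travel":[[0,0,-0.1],[0,0,-0.2]],"rot":[[0,0,0],[0,0,0]]}' | ./ok.sh 0 && python3 -m crank '{"travel":[[0,0,-0.1]],"rot":[[0,0,0]]}' | ./ok.sh 0 && python3 -m crank '{"travel":[[0,0,-0.1]],"rot":[[0,0,0]]}' | ./ok.sh 0 && python3 -m crank '{"travel":[[0,0,-0.1]],"rot":[[0,0,0]]}' | ./ok.sh 0
```

```text
clock: 12.8 position: [0.4722, -0.2971, 0.1178] force: [-13.2, 6.5, 47.4]
```

```bash
python3 -m crank '{"travel":[[0,0,0.2]],"rot":[[0,0,0]]}' | ./ok.sh 100;  python3 -m crank '{"travel":[[0,0,0],[0,0,0],[0,0,0],[0,0,0],[0,0,0]],"rot":[[0,0,0],[0,0,0],[0,0,0],[0,0,0],[0,0,0]]}' 0.9; python3 look.py w8
```

```text
clock: 12.9 position: [0.4721, -0.297, 0.119] force: [0.1, -0.2, -3.1]
clock: 13.4
position: [0.472, -0.2968, 0.1182]
tool_rot: [-3.141, 0.0, -0.19]
force: [0.3, 0.1, -0.6]
grip_width: 0.0813
[ 0.47197673 -0.29684183  0.1182385 ] [-3.14149665e+00  8.86875380e-05 -1.89937893e-01] [ 0.29960576  0.14061297 -0.6200585 ] 0.08127329564669812 13.4
```

View pics/w8.png

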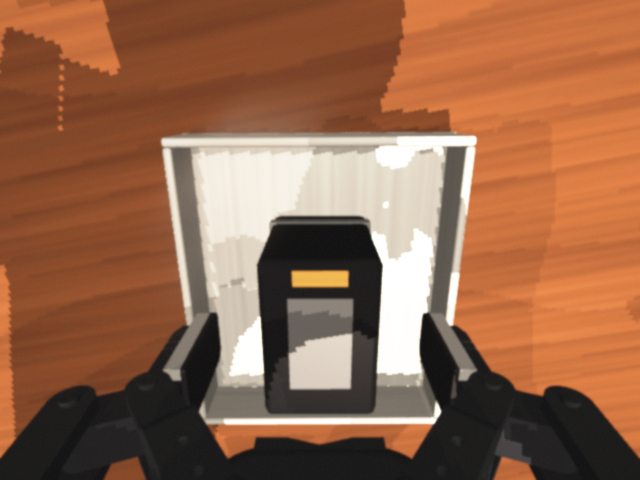

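```bash
python3 - <<'E'
from ov import *
from scipy.optimize import least_squares
o,m,im=pickle.load(open("w8.pkl","rb"))
px=np.array([(163,138),(476,138),(435,424),(208,424)],float)
P=np.array([[.075,.065,.03],[.075,-.065,.03],[-.075,-.065,.03],[-.075,.065,.03]])
r=least_squares(lambda p:(proj(m,world(P,p))-px).ravel(),[.47,-.3,-.2]);print(r.x.round(4),r.fun.round(1))
E
python3 -m crank '{"travel":[[0,0,2],[0,0,6],[0,0,11],[0.5,4,15],[1,8,17],[1.5,12,17],[2,17,17],[2.5,22,17]],"rot":[[0,0,0],[0,0,0],[0,0,0],[0,0,0],[0,0,0],[0,0,0],[0,0,0],[0,0,0]]}' 1
python3 -m crank '{"travel":[[0.3,5,0],[0.6,10,0],[0.9,15,0],[1.2,20,0],[1.5,25,0],[1.8,30,0],[2.2,35,0],[2.8,39.6,0]],"rot":[[0,0,0],[0,0,0],[0,0,-1],[0,0,-3],[0,0,-3],[0,0,-3],[0,0,-3],[0,0,-3]]}'
python3 -m crank '{"travel":[[0,0,-2],[0,0,-3],[0,0,-3]],"rot":[[0,0,0],[0,0,0],[0,0,0]]}'; python3 look.py w9
```

```text
[ 0.471  -0.2964 -0.187 ] [-3.5  0.2  4.3 -1.2  7.2  2.4 -8.3  3.2]
clock: 14.25
position: [0.4968, -0.0757, 0.2887]
tool_rot: [3.142, -0.001, -0.191]
force: [1.2, -0.5, -0.2]
grip_width: 0.0858
clock: 15.05
position: [0.5228, 0.2967, 0.2878]
tool_rot: [3.141, 0.001, -0.243]
force: [0.8, 0.1, -0.6]
grip_width: 0.0854
clock: 15.35
position: [0.5224, 0.2945, 0.2565]
tool_rot: [3.139, 0.003, -0.244]
force: [-0.6, -0.1, 0.6]
grip_width: 0.0852
[0.52242297 0.29448246 0.25652266] [ 3.13899184e+00  2.97464094e-03 -2.43653920e-01] [-0.60641882 -0.14125346  0.56634364] 0.08515368198084856 15.35
```

View pics/w9.png

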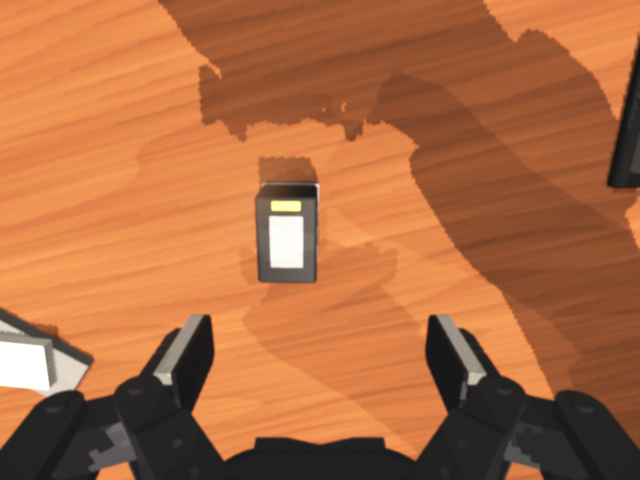

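```bash
python3 - <<'E'
from ov import *
from scipy.optimize import least_squares
o,m,im=pickle.load(open("w9.pkl","rb"))
px=np.array([(256,196),(319,196),(317,282),(258,282)],float)
P=np.array([[.035,.023,.062],[.035,-.023,.062],[-.035,-.023,.062],[-.035,.023,.062]])
r=least_squares(lambda p:(proj(m,world(P,p))-px).ravel(),[.52,.3,-.2]);print(r.x.round(4),r.fun.round(1))
overlay("w9","pics/w9o.png",(220,150,140,150),[(rect(-.035,.035,-.023,.023,.062),r.x,(0,0,255)),(rect(-.035,.035,-.023,.023,.0),r.x,(0,255,0))],4)
E
```

```text
[ 0.5202  0.3197 -0.2659] [-1.1 -1.9  0.4 -0.6  0.5  2.1  0.2  1. ]
```

View pics/w9o.png

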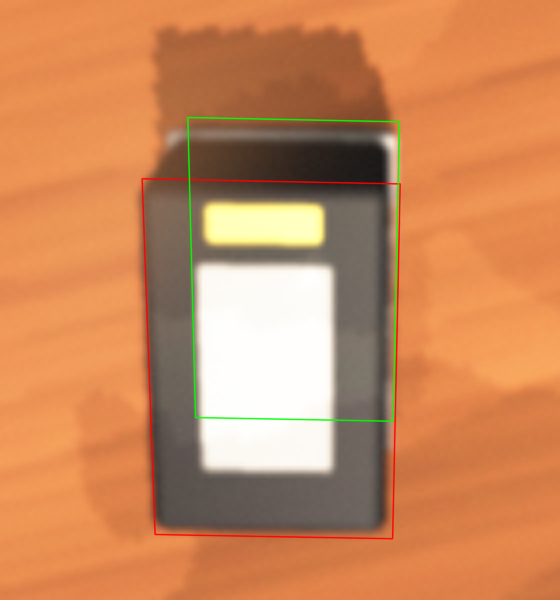

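```bash
python3 - <<'E'
from ov import *
from scipy.optimize import least_squares
o,m,im=pickle.load(open("w9.pkl","rb"))
px=np.array([(147,185),(386,187),(383,530),(157,528),(168,133),(390,133)],float)/4+[219.5,149.5]
P=np.array([[.035,.023,.062],[.035,-.023,.062],[-.035,-.023,.062],[-.035,.023,.062],[.035,.023,0],[.035,-.023,.0]])
for k in(4,6):
  r=least_squares(lambda p:(proj(m,world(P[:k],p))-px[:k]).ravel(),[.52,.3,-.2]);print(r.x.round(4),r.fun.round(1))
E
python3 -m crank '{"travel":[[0,0,0],[0,0,0]],"rot":[[0,0,0],[0,0,0]]}'; python3 look.py w10
```

```text
[ 0.5205  0.3204 -0.2619] [-2.5 -1.6  2.3 -1.1  1.6  1.9 -1.3  1.6]
[ 0.5197  0.3211 -0.2513] [-3.6 -0.1  1.  -0.2  1.4  2.6 -1.4  2.9  2.9 -2.7  0.3 -2.4]
clock: 15.6
position: [0.5235, 0.2947, 0.2587]
tool_rot: [-3.141, 0.001, -0.245]
force: [-0.3, -1.2, -0.3]
grip_width: 0.0854
[0.5234955  0.29469867 0.25874437] [-3.14100314e+00  6.16272442e-04 -2.44759462e-01] [-0.34756977 -1.23373539 -0.2624214 ] 0.08535977477308092 15.6
```

View pics/w10.png

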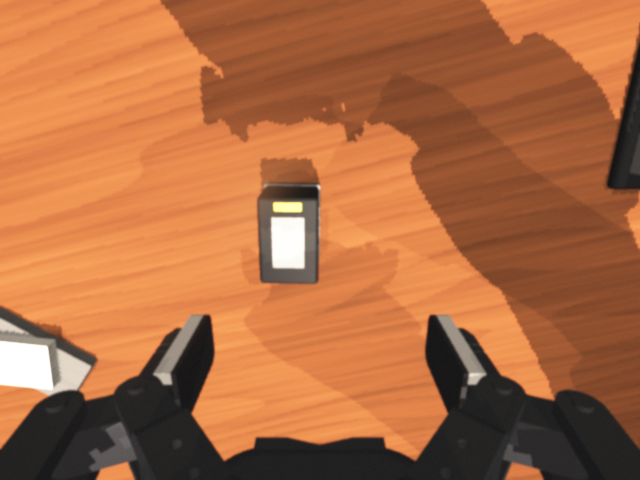

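```bash
python3 -m crank '{"travel":[[-0.1,1.3,-2],[-0.2,2.6,-5],[-0.2,2.6,-8],[-0.2,2.6,-8],[-0.2,2.6,-8]],"rot":[[0,0,0],[0,0,0],[0,0,0],[0,0,0],[0,0,0]]}'; python3 look.py w11
```

```text
clock: 16.15
position: [0.5212, 0.3213, 0.1787]
tool_rot: [3.141, 0.001, -0.244]
force: [0.1, -0.9, 1.9]
grip_width: 0.0853
[0.52121928 0.32125016 0.1787105 ] [ 3.14124205e+00  1.29490278e-03 -2.43659727e-01] [ 0.09707345 -0.88941946  1.8892897 ] 0.08534853739370823 16.15
```

View pics/w11.png

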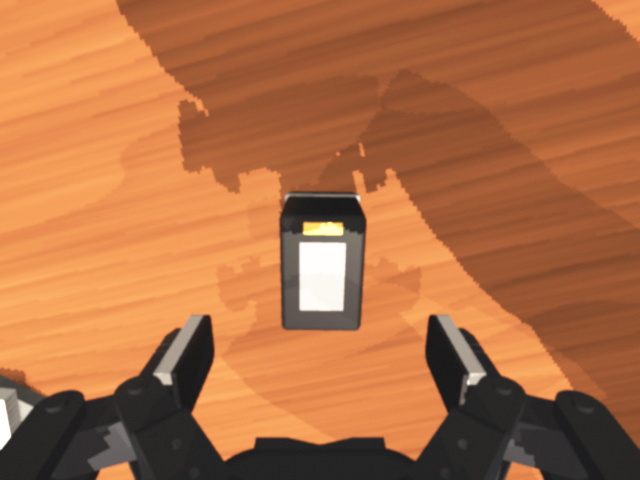

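```bash
python3 - <<'E'
from ov import *
from scipy.optimize import least_squares
o,m,im=pickle.load(open("w11.pkl","rb"))
px=np.array([(280,222),(365.5,222),(361,329),(283,329)],float)
P=np.array([[.035,.023,.062],[.035,-.023,.062],[-.035,-.023,.062],[-.035,.023,.062]])
r=least_squares(lambda p:(proj(m,world(P,p))-px).ravel(),[.52,.3,-.2]);print(r.x.round(4),r.fun.round(1))
overlay("w11","pics/w11o.png",(250,170,140,180),[(rect(-.035,.035,-.023,.023,.062),r.x,(0,0,255)),(rect(-.035,.035,-.023,.023,.0),r.x,(0,255,0))],3)
E
```

```text
[ 0.5183  0.3211 -0.2476] [-2.1 -4.7  2.  -4.5  1.1  6.  -1.   5.8]
```

View pics/w11o.png

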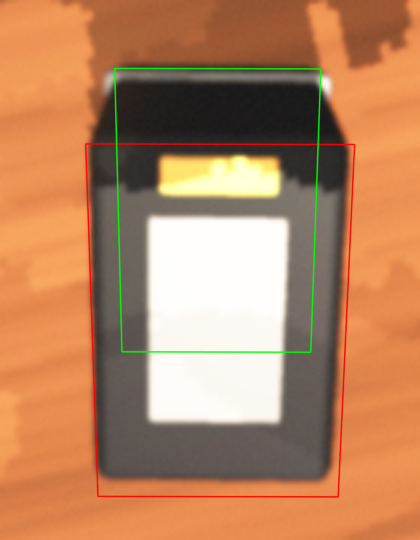

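```bash
python3 -m crank '{"travel":[[0,0,-2],[0,0,-5],[0,0,-6.5],[0,0,-6.5],[0,0,-6.5]],"rot":[[0,0,0],[0,0,0],[0,0,0],[0,0,0],[0,0,0]]}'; python3 -m crank '{"travel":[[0,0,0],[0,0,0],[0,0,0],[0,0,0],[0,0,0]],"rot":[[0,0,0],[0,0,0],[0,0,0],[0,0,0],[0,0,0]]}' -0.2 60; python3 look.py w12
```

```text
clock: 16.7
position: [0.5214, 0.3218, 0.1142]
tool_rot: [-3.141, 0.001, -0.243]
force: [0.2, -0.0, -1.0]
grip_width: 0.0853
clock: 17.2
position: [0.5212, 0.3216, 0.114]
tool_rot: [-3.141, 0.001, -0.243]
force: [-1.4, -2.0, 13.0]
grip_width: 0.0449
[0.52116939 0.32158179 0.11396211] [-3.14126829e+00  5.65067278e-04 -2.43301645e-01] [-1.44718077 -1.97446015 12.97134602] 0.04490008815737933 17.2
```

View pics/w12.png

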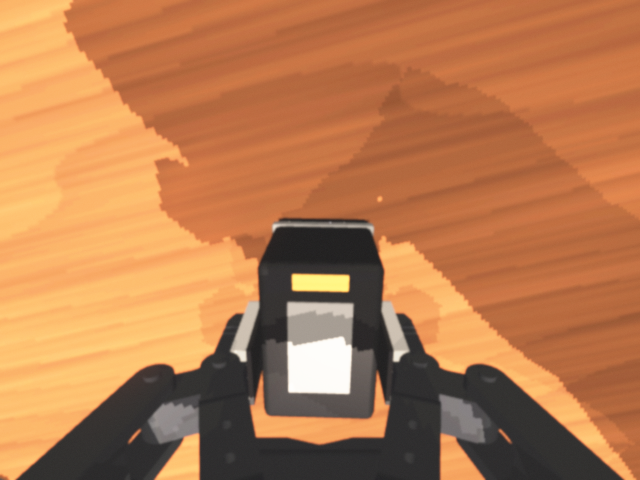

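```bash
python3 -m crank '{"travel":[[0,0,0.5],[0,0,2],[0,0,5],[0,0,9],[0,-2,13],[0,-6,15],[0.2,-10,15],[0.4,-14,15]],"rot":[[0,0,0],[0,0,0],[0,0,0],[0,0,0],[0,0,0],[0,0,0],[0,0,1.1],[0,0,1.1]]}' -0.2 90
python3 -m crank '{"travel":[[0.2,-4,0],[0.4,-8,0],[0.5,-12,0],[0.6,-15,0],[0.7,-17.5,0],[0.7,-19.2,0],[0.7,-19.8,0],[0.7,-19.8,0]],"rot":[[0,0,0],[0,0,0],[0,0,0],[0,0,0],[0,0,0],[0,0,0],[0,0,0],[0,0,0]]}'
python3 -m crank '{"travel":[[0,0,0],[0,0,0]],"rot":[[0,0,0],[0,0,0]]}';python3 look.py w13
```

```text
clock: 18.05
position: [0.5247, 0.1802, 0.2648]
tool_rot: [-3.141, -0.0, -0.223]
force: [0.7, -1.1, -3.9]
grip_width: 0.044
clock: 18.85
position: [0.5318, -0.0168, 0.2636]
tool_rot: [3.142, 0.001, -0.225]
force: [0.9, 0.5, -4.2]
grip_width: 0.0441
clock: 19.05
position: [0.5319, -0.0153, 0.2631]
tool_rot: [-3.141, 0.001, -0.222]
force: [-0.4, 0.2, -3.0]
grip_width: 0.0439
[ 0.531877   -0.01526534  0.26307451] [-3.14141575e+00  1.28300310e-03 -2.22380436e-01] [-0.36994676  0.18022839 -2.99856589] 0.04392068312123862 19.05
```

View pics/w13.png

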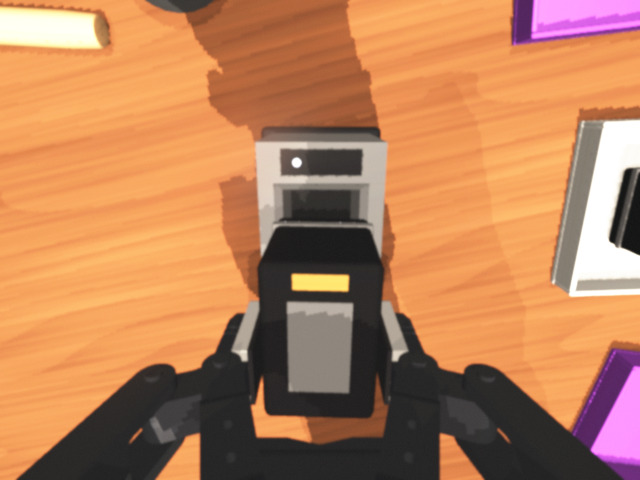

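```bash
python3 -m crank '{"travel":[[0.1,-0.1,-1],[0.1,-0.1,-2.5],[0.1,-0.1,-4],[0.1,-0.1,-4.3],[0.1,-0.1,-4.3],[0.1,-0.1,-4.3]],"rot":[[0,0,0],[0,0,0],[0,0,-0.1],[0,0,-0.1],[0,0,-0.1],[0,0,-0.1]]}'; python3 look.py w14
```

```text
clock: 19.7
position: [0.5331, -0.0173, 0.2203]
tool_rot: [3.141, 0.001, -0.225]
force: [0.0, 0.7, -3.3]
grip_width: 0.044
[ 0.53309128 -0.01733064  0.22029183] [ 3.14148557e+00  8.54400493e-04 -2.25469206e-01] [ 0.02187663  0.71518917 -3.25938694] 0.04400151044547211 19.7
```

View pics/w14.png

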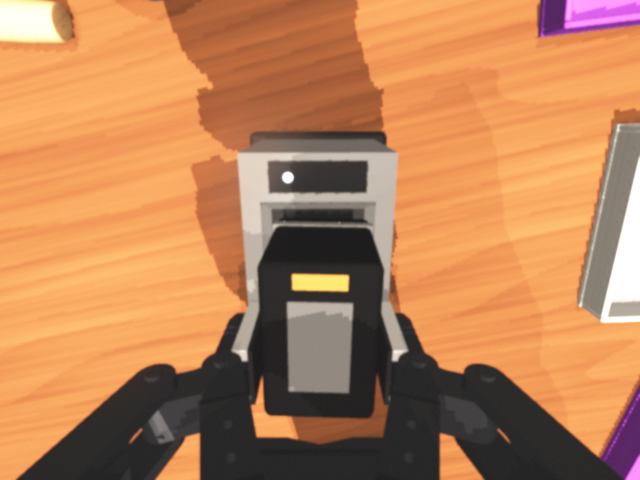

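```bash
python3 -m crank '{"travel":[[0,0.1,-0.2],[0,0.1,-0.4]],"rot":[[0,0,0],[0,0,0]]}'|./ok.sh 2 && python3 -m crank '{"travel":[[0,0,-0.1],[0,0,-0.2]],"rot":[[0,0,0],[0,0,0]]}'|./ok.sh 2 && python3 -m crank '{"travel":[[0,0,-0.1],[0,0,-0.2]],"rot":[[0,0,0],[0,0,0]]}'|./ok.sh 2  && python3 -m crank '{"travel":[[0,0,-0.1],[0,0,-0.2]],"rot":[[0,0,0],[0,0,0]]}'|./ok.sh 2 && python3 -m crank '{"travel":[[0,0,-0.1],[0,0,-0.2]],"rot":[[0,0,0],[0,0,0]]}'|./ok.sh 2 && python3 -m crank '{"travel":[[0,0,-0.1],[0,0,-0.2]],"rot":[[0,0,0],[0,0,0]]}'|./ok.sh 2 && python3 -m crank '{"travel":[[0,0,-0.1],[0,0,-0.2]],"rot":[[0,0,0],[0,0,0]]}'|./ok.sh 2 && python3 -m crank '{"travel":[[0,0,-0.1],[0,0,-0.2]],"rot":[[0,0,0],[0,0,0]]}'|./ok.sh 2
```

```text
clock: 19.95 position: [0.533, -0.0162, 0.2162] force: [-0.5, -1.0, -3.9]
clock: 20.15 position: [0.5328, -0.0164, 0.2139] force: [-0.1, -0.3, -3.1]
clock: 20.35 position: [0.5329, -0.0164, 0.2119] force: [0.2, -0.7, -4.1]
clock: 20.55 position: [0.5329, -0.0164, 0.2099] force: [-0.2, 0.5, -3.3]
clock: 20.75 position: [0.5329, -0.0164, 0.2079] force: [0.1, 0.3, -4.1]
clock: 20.95 position: [0.5329, -0.0164, 0.2058] force: [1.0, 1.2, -3.8]
clock: 21.15 position: [0.5329, -0.0164, 0.2038] force: [0.5, 0.3, -3.5]
clock: 21.35 position: [0.5329, -0.0164, 0.2018] force: [-0.5, -0.5, -3.9]
```

```bash
python3 -m crank '{"travel":[[0,0,-0.1],[0,0,-0.3],[0,0,-0.5]],"rot":[[0,0,0],[0,0,0],[0,0,0]]}'|./ok.sh 2 && python3 -m crank '{"travel":[[0,0,-0.2],[0,0,-0.4],[0,0,-0.6]],"rot":[[0,0,0],[0,0,0],[0,0,0]]}'|./ok.sh 2 && python3 -m crank '{"travel":[[0,0,-0.2],[0,0,-0.4]],"rot":[[0,0,0],[0,0,0]]}'|./ok.sh 2  && python3 -m crank '{"travel":[[0,0,-0.1],[0,0,-0.2]],"rot":[[0,0,0],[0,0,0]]}'|./ok.sh 0 && python3 -m crank '{"travel":[[0,0,-0.1],[0,0,-0.2]],"rot":[[0,0,0],[0,0,0]]}'|./ok.sh 0 && python3 -m crank '{"travel":[[0,0,-0.1],[0,0,-0.2]],"rot":[[0,0,0],[0,0,0]]}'|./ok.sh 0 && python3 -m crank '{"travel":[[0,0,-0.1],[0,0,-0.2]],"rot":[[0,0,0],[0,0,0]]}'|./ok.sh 0
```

```text
clock: 21.65 position: [0.5329, -0.0164, 0.1968] force: [0.5, 0.4, -3.9]
clock: 21.95 position: [0.5328, -0.0164, 0.1907] force: [-0.4, 0.2, -4.3]
clock: 22.15 position: [0.5328, -0.0164, 0.1868] force: [0.2, -0.6, -4.0]
clock: 22.35 position: [0.5329, -0.0164, 0.1849] force: [0.3, -0.2, -3.9]
clock: 22.55 position: [0.5329, -0.0164, 0.1829] force: [0.3, -0.5, -4.3]
clock: 22.75 position: [0.5329, -0.0164, 0.1809] force: [-0.1, 0.2, -3.2]
clock: 22.95 position: [0.5329, -0.0164, 0.1789] force: [0.4, -0.4, -3.0]
```

```bash
python3 -m crank '{"travel":[[0,0,-0.1]],"rot":[[0,0,0]]}'|./ok.sh -1 && python3 -m crank '{"travel":[[0,0,-0.1]],"rot":[[0,0,0]]}'|./ok.sh -1 && python3 -m crank '{"travel":[[0,0,-0.1]],"rot":[[0,0,0]]}'|./ok.sh -1 && python3 -m crank '{"travel":[[0,0,-0.1]],"rot":[[0,0,0]]}'|./ok.sh -1 && python3 -m crank '{"travel":[[0,0,-0.1]],"rot":[[0,0,0]]}'|./ok.sh -1
```

```text
clock: 23.05 position: [0.5329, -0.0164, 0.1778] force: [0.0, -1.6, -4.1]
clock: 23.15 position: [0.5329, -0.0164, 0.1768] force: [-0.6, -0.1, -4.4]
clock: 23.25 position: [0.5329, -0.0164, 0.1759] force: [-1.4, 0.2, 2.6]
```

```bash
python3 -m crank '{"travel":[[0,0,0],[0,0,0],[0,0,0],[0,0,0],[0,0,0]],"rot":[[0,0,0],[0,0,0],[0,0,0],[0,0,0],[0,0,0]]}' 0.8; python3 -m crank '{"travel":[[0,0,1],[0,0,4],[0,0,8],[0,0,9],[0,0,9]],"rot":[[0,0,0],[0,0,0],[0,0,0],[0,0,0],[0,0,0]]}'; python3 -m crank '{"travel":[[0,0,0],[0,0,0],[0,0,0],[0,0,0],[0,0,0]],"rot":[[0,0,0],[0,0,0],[0,0,0],[0,0,0],[0,0,0]]}' -1 30; python3 look.py w15
```

```text
clock: 23.75
position: [0.5329, -0.0164, 0.176]
tool_rot: [3.141, 0.001, -0.226]
force: [-0.2, -1.2, -1.2]
grip_width: 0.0769
clock: 24.25
position: [0.5335, -0.0165, 0.2681]
tool_rot: [-3.141, -0.002, -0.226]
force: [-0.8, 0.6, -0.7]
grip_width: 0.0768
clock: 24.75
position: [0.5328, -0.0164, 0.2656]
tool_rot: [3.141, 0.002, -0.226]
force: [-0.0, -0.1, 0.1]
grip_width: 0.0036
[ 0.53277076 -0.01640339  0.26556009] [ 3.14117124e+00  1.90029546e-03 -2.25518458e-01] [-0.02950933 -0.06504868  0.07382816] 0.0035628210868788326 24.75
```

View pics/w15.png

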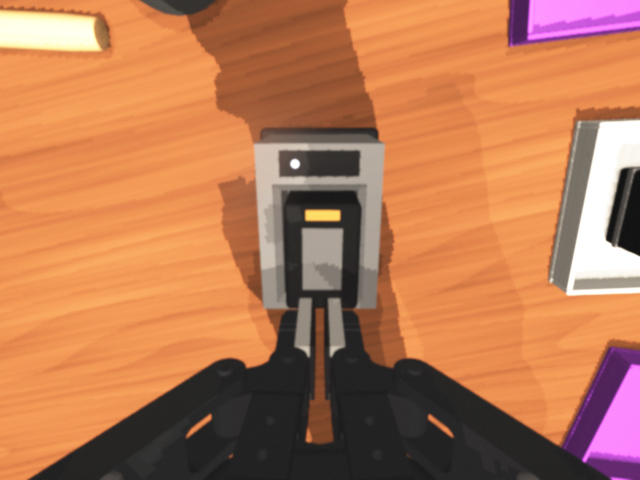

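```bash
python3 -m crank '{"travel":[[-0.15,0,-2],[-0.15,0,-4],[-0.15,0,-5.7],[-0.15,0,-6.3],[-0.15,0,-6.3]],"rot":[[0,0,0],[0,0,0],[0,0,0],[0,0,0],[0,0,0]]}'|./ok.sh 5 && python3 -m crank '{"travel":[[0,0,-0.1],[0,0,-0.2],[0,0,-0.3],[0,0,-0.4],[0,0,-0.5],[0,0,-0.6]],"rot":[[0,0,0],[0,0,0],[0,0,0],[0,0,0],[0,0,0],[0,0,0]]}'|./ok.sh 10.5 && python3 -m crank '{"travel":[[0,0,-0.1],[0,0,-0.2],[0,0,-0.3],[0,0,-0.4]],"rot":[[0,0,0],[0,0,0],[0,0,0],[0,0,0]]}'|./ok.sh 10.5
```

```text
clock: 25.3 position: [0.5311, -0.0164, 0.2024] force: [-0.5, -0.0, 1.0]
clock: 25.9 position: [0.5314, -0.0164, 0.1969] force: [-0.9, 0.0, 0.4]
clock: 26.3 position: [0.5314, -0.0164, 0.1929] force: [0.1, 0.8, 2.5]
```

```bash
python3 -m crank '{"travel":[[0,0,-0.1],[0,0,-0.2],[0,0,-0.3],[0,0,-0.4]],"rot":[[0,0,0],[0,0,0],[0,0,0],[0,0,0]]}'|./ok.sh 10.5 && python3 -m crank '{"travel":[[0,0,-0.1],[0,0,-0.2],[0,0,-0.3],[0,0,-0.4]],"rot":[[0,0,0],[0,0,0],[0,0,0],[0,0,0]]}'|./ok.sh 10.5 && python3 -m crank '{"travel":[[0,0,-0.1],[0,0,-0.2],[0,0,-0.3],[0,0,-0.4]],"rot":[[0,0,0],[0,0,0],[0,0,0],[0,0,0]]}'|./ok.sh 10.5 && python3 -m crank '{"travel":[[0,0,-0.1],[0,0,-0.2],[0,0,-0.3],[0,0,-0.4]],"rot":[[0,0,0],[0,0,0],[0,0,0],[0,0,0]]}'|./ok.sh 10.5 && python3 -m crank '{"travel":[[0,0,-0.1],[0,0,-0.2],[0,0,-0.3],[0,0,-0.4]],"rot":[[0,0,0],[0,0,0],[0,0,0],[0,0,0]]}'|./ok.sh 10.5
```

```text
clock: 26.7 position: [0.5314, -0.0164, 0.1889] force: [-0.0, -0.1, 3.5]
clock: 27.1 position: [0.5314, -0.0164, 0.1849] force: [0.0, 0.6, 3.7]
clock: 27.5 position: [0.5314, -0.0164, 0.1809] force: [-0.3, -0.5, 5.4]
clock: 27.9 position: [0.5314, -0.0164, 0.1769] force: [-0.4, -0.5, 4.3]
clock: 28.3 position: [0.5314, -0.0164, 0.1728] force: [-1.0, 0.7, 5.9]
```

Now past the latched height; single 0.5 mm rows.

```bash
python3 -m crank '{"travel":[[0,0,-0.05],[0,0,-0.1],[0,0,-0.15],[0,0,-0.2]],"rot":[[0,0,0],[0,0,0],[0,0,0],[0,0,0]]}'|./ok.sh 10.5 && python3 -m crank '{"travel":[[0,0,-0.05]],"rot":[[0,0,0]]}'|./ok.sh 10.5 && python3 -m crank '{"travel":[[0,0,-0.05]],"rot":[[0,0,0]]}'|./ok.sh 10.5 && python3 -m crank '{"travel":[[0,0,-0.05]],"rot":[[0,0,0]]}'|./ok.sh 10.5 && python3 -m crank '{"travel":[[0,0,-0.05]],"rot":[[0,0,0]]}'|./ok.sh 10.5 && python3 -m crank '{"travel":[[0,0,-0.05]],"rot":[[0,0,0]]}'|./ok.sh 10.5 && python3 -m crank '{"travel":[[0,0,-0.05]],"rot":[[0,0,0]]}'|./ok.sh 10.5 && python3 -m crank '{"travel":[[0,0,-0.05]],"rot":[[0,0,0]]}'|./ok.sh 10.5 && python3 -m crank '{"travel":[[0,0,-0.05]],"rot":[[0,0,0]]}'|./ok.sh 10.5 &&  python3 -m crank '{"travel":[[0,0,-0.05]],"rot":[[0,0,0]]}'|./ok.sh 10.5 && python3 -m crank '{"travel":[[0,0,-0.05]],"rot":[[0,0,0]]}'|./ok.sh 10.5 && echo fine
```

```text
clock: 28.7 position: [0.5314, -0.0164, 0.1709] force: [0.1, -0.8, 4.9]
clock: 28.8 position: [0.5314, -0.0164, 0.1704] force: [-0.1, 0.1, 5.0]
clock: 28.9 position: [0.5314, -0.0164, 0.1699] force: [0.0, -0.3, 5.1]
clock: 29.0 position: [0.5314, -0.0165, 0.1694] force: [0.6, -0.1, 5.8]
clock: 29.1 position: [0.5314, -0.0164, 0.1689] force: [0.1, 0.6, 5.2]
clock: 29.2 position: [0.5314, -0.0164, 0.1684] force: [-0.3, -0.7, 5.5]
clock: 29.3 position: [0.5314, -0.0164, 0.1679] force: [0.2, 0.6, 5.8]
clock: 29.4 position: [0.5314, -0.0164, 0.1674] force: [0.2, 0.2, 6.6]
clock: 29.5 position: [0.5313, -0.0164, 0.167] force: [-1.1, -0.2, 8.6]
clock: 29.6 position: [0.5313, -0.0164, 0.1666] force: [-2.4, -0.5, 12.5]
```

```bash
python3 -m crank '{"travel":[[0,0,0.2],[0,0,0.6],[0,0,1.5],[0,0,4],[0,0,8],[0,0,11],[0,0,11],[0,0,11]],"rot":[[0,0,0],[0,0,0],[0,0,0],[0,0,0],[0,0,0],[0,0,0],[0,0,0],[0,0,0]]}'; python3 -m crank '{"travel":[[0,0,0],[0,0,0],[0,0,0],[0,0,0],[0,0,0],[0,0,0],[0,0,0]],"rot":[[0,0,0],[0,0,0],[0,0,0],[0,0,0],[0,0,0],[0,0,0],[0,0,0]]}'; python3 look.py w16; python3 - <<'E'
from h import *
for n in("scene","top"): cv2.imwrite(f"pics/{n}9.png",bot.grab_frame(n)[:,:,::-1])
a=cv2.imread("pics/scene9.png")[180:340,200:460]; cv2.imwrite("pics/s9c.png",cv2.resize(a,None,fx=3,fy=3,interpolation=cv2.INTER_CUBIC))
E
```

```text
clock: 30.4
position: [0.5312, -0.0164, 0.2771]
tool_rot: [-3.142, 0.0, -0.226]
force: [0.3, -0.5, -0.7]
grip_width: 0.0001
clock: 31.1
position: [0.5313, -0.0164, 0.2764]
tool_rot: [3.141, 0.001, -0.226]
force: [0.3, 0.0, -0.2]
grip_width: 0.0002
[ 0.5313418  -0.01642863  0.27639865] [ 3.14133886e+00  1.35163769e-03 -2.25563135e-01] [ 0.29873144  0.01649241 -0.19923959] 0.00021198987566155736 31.1
```

View pics/w16.png

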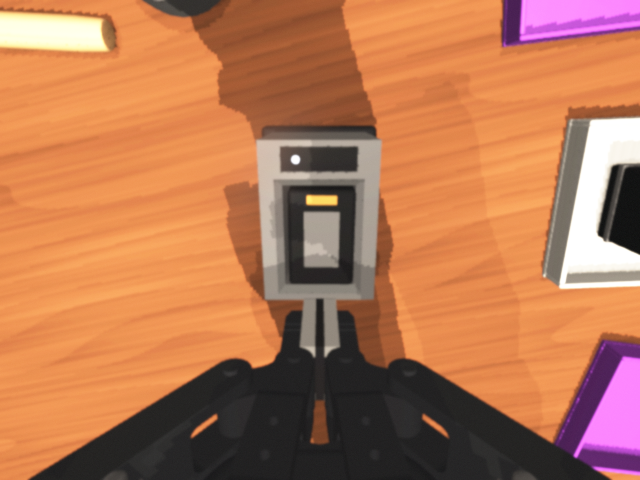

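View pics/s9c.png

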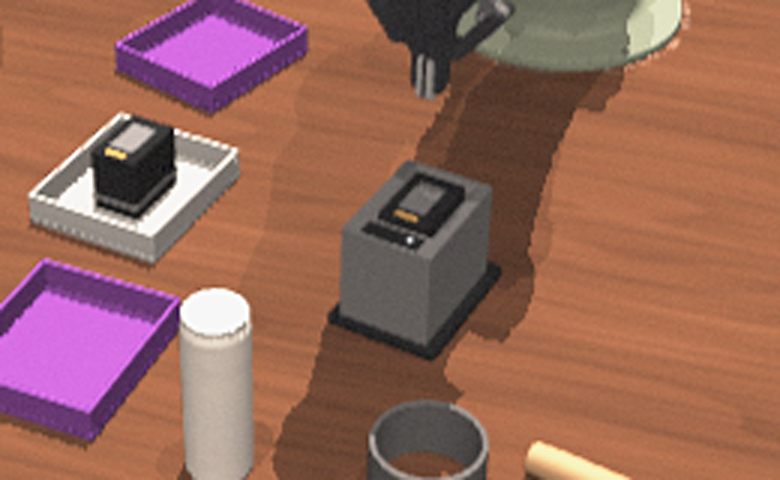

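The pack stays down flush in the charger (wrist view around (320,235)). The other pack stands upright in the steel tray, and the gripper is clear.

```bash
python3 - <<'E'
from workcell import bot
print(bot.job_done(), bot.observe()["clock"])
E
```

```text
the job is handed in; nothing more can be done
the job is handed in; nothing more can be done
```

The swap is done and handed in at about 31 s on the robot's clock; `job_done` reports no verdict.

- **Release:** I pressed the latched pack with the fingers shut. The firm stop came about 16 mm below the latched height, at 12.9 N, and the pack popped up when I let go.
- **Tray:** I lifted the charged pack out and stood it in the steel tray, about 1 mm from the tray centre I measured.
- **New pack:** I lowered the other pack into the well with no sideways force until it rested on the lift. I let it go there and pressed until the stop, 12.5 N about 8 to 9 mm below the latched height.

**Last checks:** The wrist and scene pictures were taken about 1.5 s after I let go. They show the new pack down flush in the charger, the other upright in the tray, and the gripper clear of everything. I did not measure the bystanders again; the can and the pipe stood in place in the last view I looked at. Only part of the hammer's handle showed there, but the arm never went near any of them.

**What went wrong or disagreed:**
- **Hard touchdown in the tray:** The last 1 to 2 mm of lowering went too fast, and the wrist force read 47 N for a moment. It was pack against tray, not the charger. I backed off 2 mm before opening, so the pack settled a millimetre or less.
- **Charger position:** My first estimate from the fixed cameras' outlines was about 6 mm off the wrist camera's. I used the wrist measurement, and the free insertion bore it out.

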